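Hang the slide rack on the dip stainer

TASK

Take the slide rack off the open fork of the drip stand and hang it on the stainer's dipping fork, slid along the prongs and under the two keepers until its cross bar drops fully home in the notches, then let go. Carry it level so that the slides stay in, never set it down on the way, do not drop it onto the fork, and be gentle with the stainer, whose fork is parked at a height that has to be found by feel; leave the beaker, bottle and slide box where they are.

Things in the scene. Friction and masses are not known exactly. Their poses are not given: they have to be found in the camera images.
- rack: Stainless slide rack, 0.3 to 0.44 kg, hanging on the drip stand by its cross bar, axes parallel to the stand's. Open basket 62 x 92 x 32 mm (x, y, z) of upright glass slides; flat upright handle 8 mm thick (x), 24 mm wide (y), from the basket floor up to 186 mm. Origin: centre of the basket's underside; z up.
- rack_bar (a point): Centre of the rack's round cross bar, 115 mm above the rack's origin. The bar is 6 mm in diameter, runs 51 mm to either side along the rack's y, and passes through the handle.
- rack_grip (a point): Good place to take the rack: on the handle, 167 mm above the rack's origin (52 mm above the cross bar); pinch from above across the 8 mm thickness, along the rack's x.
- drip_stand: Fixed dark steel stand. Origin on the bench below the rack's seat; x from the fork's open end to the post. Two level prongs, 8 mm wide, at y = +32 and -32 mm, top at z = 207 mm; lips 12 mm tall at x = -46 to -40 mm, stops 18 mm tall at x = +18 to +26. Lift the bar over 12 mm, then draw off towards -x (basket under the prongs). Post at x = +80 to +104 mm, top 227 mm.
- stainer: Fixed white dip stainer. Origin on the bench straight below the middle of its notches, z up, x from the fork's open end towards the column (x = +92 to +152 mm, top 265 mm). Tray rim 28 mm high. A fork of two level prongs, 8 mm wide, 10 mm deep, at y = +32 and -32 mm, juts to -x from a carriage on the column, parked with the prong tops anywhere from 174 to 218 mm high (not measured).
- stainer_lane (a point): Bench point below the lane (stainer x = -45 mm). Each prong, in stainer x: lip 8 mm tall at -74 to -68 mm; flat lane from -68 to -6 mm, open above up to -22 mm, for laying the bar on; bring the rack in from -x, basket under the prongs. The fork rides on a vertical spring: it gives about 1 mm per 2.2 N, 10 mm at most (2 mm under the rack). The carriage does not move.
- stainer_notch (a point): Bench point below the notches (same as the stainer's origin). Each prong, in stainer x: notch 5 mm deep from -6 to +6 mm; rigid upright backstop, face at +6 mm, to 30 mm above the lane; keeper over lane and notch, its underside 10 mm above the lane, from -16 mm to the backstop, with a sloping roof above it that starts at -20 mm. Home: the bar lies in both notches under the keepers.
- beaker: Bystander: open glass beaker, 68 mm across, 85 mm tall; origin at the centre of its underside.
- reagent: Bystander: closed brown bottle, 60 mm across, 130 mm tall; origin at the centre of its underside.
- slide_box: Bystander: cardboard box 85 x 60 x 32 mm; origin at the centre of its underside.

How it is judged (in metres and radians):
On the way, in this order (a step that is already met when the one before it is completed fails the run):
1. the rack is held clear of the drip stand, drawn off its fork (contact force between rack and drip_stand below 0.1 N and horizontal distance between rack_bar and drip_stand above 0.08 m and contact force between the fingers and rack above 0.5 N), for 0.1 s.
2. still held, the cross bar is in the notches and bears on the fork (x of rack_bar in the frame of stainer between -0.006 and 0.006 m and contact force between rack and stainer above 0.8 N and contact force between the fingers and rack above 0.3 N), for 0.1 s.
At the end, for the whole second after the job is handed in: The rack hangs at rest on the stainer's fork, its cross bar in both notches under the keepers (within 5 mm of the notch middle along the prongs, 12 mm sideways, square to the fork within 0.1 rad), upright within 0.15 rad, and released (x of rack_bar in the frame of stainer between -0.005 and 0.005 m and y of rack_bar in the frame of stainer between -0.012 and 0.012 m and angle between the y axis of rack and the y axis of stainer, either way round below 0.1 rad and angle between rack's own z axis and vertical below 0.15 rad and contact force between rack and stainer above 2 N and height (world z) of rack above 0.035 m and linear speed of rack below 0.03 m/s and contact force between the fingers and rack below 0.05 N); the robot touches nothing.
It fails at once if the rack is tipped more than 0.25 rad from level (angle between rack's own z axis and vertical above 0.25 rad).
It fails at once if the rack is set down (underside below 30 mm) (height (world z) of rack below 0.03 m).
It fails at once if the rack, or the robot itself, presses on the stainer with more than 12 N (contact force between any of rack, the arm and stainer above 12 N).
It fails at once if the rack falls freely (more than 0.35 m/s while not held) (linear speed of rack above 0.35 m/s and contact force between the fingers and rack below 0.05 N).
It fails at once if the beaker, the bottle or the slide box is moved more than 20 mm (distance of any of beaker, reagent, slide_box from where it was at the start of the episode above 0.02 m).
It also fails if it takes over 64 s, if anything falls off the work surface, if the arm or the gripper's body presses on something with over 40 N, if the wrist force passes 120 N, or if a joint passes its speed limit or range.

ROBOT

A 7-joint arm with a two-finger parallel gripper is mounted at the origin on the work surface. World frame = base frame: x ahead of the robot, y to its left, z up, the work surface at z = 0. Lengths are in mm, angles in rad, forces in N, time in s.
With the tool pointing down it reaches from about 400 to 875 mm from the base axis. Payload 4.4 kg.
Tool frame: the origin (TCP) lies midway between the tips of the shut fingers; the grasp point (between the pads) lies 19 mm behind it; z points along the fingers, y is the direction in which the jaws open and shut (so a half turn about z gives the same grasp; the last joint's range is limited). The gripper opens to 85 mm and grips with 20 to 120 N. Pads are 22 mm wide; open, the fingers measure 114 mm over their backs; the gripper's body (76 mm by 85 mm) begins 54 mm behind the grasp point. The pads swing forward as they close: fully open they stand 13 mm farther back than shut.
Start: joints at [1.126, 0.628, 0.038, 1.517, -0.027, 0.996, -0.02], TCP at [240.402, -603.924, 231.313] pointing down, gripper open.
Joint ranges: [-3.06, 3.06], [-0.37, 2.12], [-1.25, 1.32], [0.18, 2.47], [-1.1, 4.24], [0.23, 1.98], [-2.94, 2.94]. Speed limits (rad/s): [2.57, 2.57, 3.14, 3.14, 3.14, 3.14, 3.14].

INTERFACE

Orientations are given as [roll, pitch, yaw] about the fixed x, y, z axes, in that order (R = Rz(yaw) Ry(pitch) Rx(roll)).
In Python, from cell import * gives the robot as it stands. The module is installed in compiled form; this text tells all that it offers.
- The arm moves only by the tool move_arm, never from a script. Its argument "series" is a list of rows, each a list of 2 entries, a list of its own where there are three numbers: the shift along the tool's x, y, z in m, then the turn about the tool's z in rad. In form: [[[x, y, z], yaw], ...]. A call has 1 to 5 rows; each row is the pose to reach, as a shift and turn from the pose measured when the call began, along the tool's axes at that moment; what a row does not reach only later rows make up. A row lasts 1/8 s, in which the tool goes at most 62.5 mm and 10.7 degrees, less where a joint would pass 70% of its speed; a pose out of reach is approached as far as the arm can. A call with a gripper value outside its range is refused whole. "claw" is the opening, from 0 (shut) to 1 (fully open), set as the call begins (left out, the last holds). The fingers move at their own pace and stop on an object; the grip force is fixed at half the most. Time passes only in rows, so rows that repeat a pose let the fingers close. It gives the time, the measured TCP pose, the force and the opening at its end, in the units of the state.
- read_state(): the state, without advancing time (a new reading comes with each control period).
- get_image(name): name is "scene" or "top"; returns the picture (400x640x3 uint8, blue, green, red); there is no depth.
- camera_model(name): a dict with "fov_y" (degrees; the focal length in pixels is half the picture's height over the tangent of half this angle, whatever the lens; pixels are square), "cx", "cy" (the principal point, pixels), "pose" (4x4, takes a point from camera to world coordinates). Camera axes: x right, y down, z forward; pixel columns grow to the right and rows downward; lengths in mm; the calibration is good to about 2 mm. A picture is of the moment at which its call begins. camera_model takes no time and is no camera call.
- finish_job(): hands the job in, once; it reports no verdict.
The state is a dict: "clock": time; "qpos": joint angles; "qd": joint speeds; "tau": joint torques, N m; "eef_pos": TCP position; "tool_rot": TCP orientation; "force": force on the tool from outside, world axes, zero at the start; "torque": the same for the moment, N m; "width": finger opening in mm.
Only numpy, scipy, OpenCV 4.12 (cv2) and the standard library are available. Lean on these libraries where they do the work, as an engineer would, in place of code of your own. Each camera call takes 0.05 s, during which the arm holds its last target. There are 200 camera calls.

## Working session

There is one attempt and no reset: what is moved stays moved. The work goes in short steps, Python scripts to look and compute and a tool call to move; the robot and the scene stay as the last step left them, time stands still between calls to the robot, and variables do not carry over. Pictures are saved under pics/ and viewed, about 8 in all and at most 12, crops included, and the job is handed in when it is done.

Besides the shell and the picture viewer there is one more tool, called after "Emit:" as a command line: name --argument value ..., lists and objects as JSON in quotes. move_arm: Moves the arm, as the interface text tells. Its arguments: {"type":"object","properties":{"series":{"type":"array"},"claw":{"type":"number"}},"required":["series"]}

```bash
mkdir -p pics; python3 - <<'E'
from cell import *
import cv2, numpy as np
for n in ("scene","top"):
    cv2.imwrite(f"pics/{n}0.png",get_image(n)); m=camera_model(n); print(n,m["fov_y"],m["cx"],m["cy"],np.round(m["pose"],3).tolist(), [k for k in m])
s=read_state(); print(s)
E
```

```text
scene 50.29249163498615 316.15285299798 195.88508660475512 [[0.721, 0.542, -0.432, 896.394], [0.693, -0.569, 0.442, -330.464], [-0.006, -0.618, -0.786, 737.915], [0.0, 0.0, 0.0, 1.0]] ['fov_y', 'cx', 'cy', 'pose']
top 54.061310224028716 318.0152027394356 199.4008794153358 [[0.018, -0.99, 0.142, 474.947], [-1.0, -0.021, -0.021, 0.746], [0.023, -0.141, -0.99, 921.486], [0.0, 0.0, 0.0, 1.0]] ['fov_y', 'cx', 'cy', 'pose']
{'clock': 0.1, 'qpos': array([ 1.12619002,  0.62922585,  0.03845138,  1.51827058, -0.02701282,
        0.99629419, -0.01998115]), 'qd': array([-1.46117294e-03, -1.93744108e-03, -9.38697724e-04, -1.71119602e-03,
        1.37452464e-05, -1.78348379e-03,  5.45828619e-04]), 'tau': array([ 2.43336734e-03, -5.64528394e+01,  1.23013627e+00, -1.93971008e+01,
        1.12417483e-02,  5.37563188e-03,  2.30476434e-05]), 'eef_pos': array([ 240.20007904, -603.39066697,  230.49833829]), 'tool_rot': array([-3.13991266e+00,  8.53449239e-06,  3.78812772e-01]), 'force': array([-0.07086985, -0.05695178,  0.11223181]), 'torque': array([-0.00045957,  0.02688934,  0.02400948]), 'width': 85.01600186997071}
```

View pics/scene0.png

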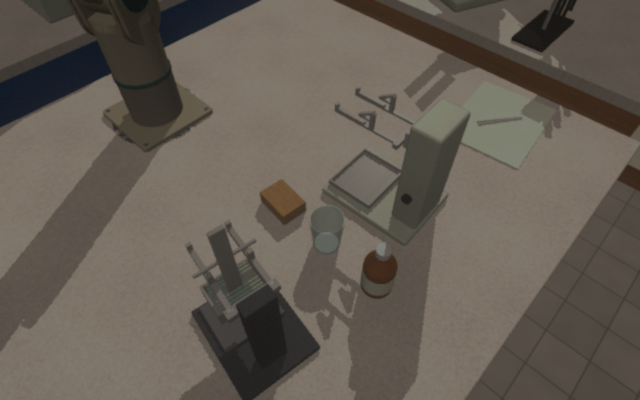

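View pics/top0.png

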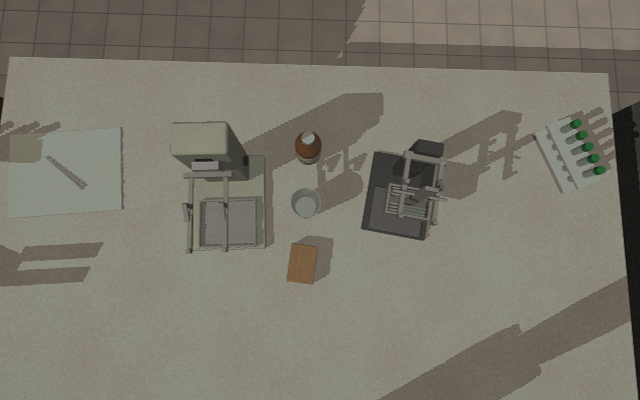

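Scene: drip stand with rack at lower left (~(240,280)), stainer at (400,160), with its open fork at (340,105). Top: stand around (405,195) and stainer around (215,190), with both forks opening downwards (−x). Next I'll zoom in on both.

```bash
python3 - <<'E'
import cv2, numpy as np
t=cv2.imread("pics/top0.png"); s=cv2.imread("pics/scene0.png")
g=lambda im:np.clip(im.astype(float)*1.7,0,255).astype(np.uint8)
def crop(im,x,y,w,h,k):
    c=cv2.resize(g(im[y:y+h,x:x+w]),None,fx=k,fy=k,interpolation=cv2.INTER_CUBIC)
    for i in range(0,w,10):
        if (x+i)%10==0: cv2.putText(c,str(x+i),(i*k,8),0,.3,(0,0,255)); cv2.line(c,(i*k,10),(i*k,14),(0,0,255))
    for j in range(0,h,10): cv2.putText(c,str(y+j),(0,j*k+3),0,.3,(0,0,255))
    return c
cv2.imwrite("pics/c1.png",np.hstack([crop(t,360,130,100,120,4),crop(t,170,140,100,120,4)]))
cv2.imwrite("pics/c2.png",np.hstack([crop(s,180,210,100,150,4),crop(s,330,80,100,150,4)]))
E
```

```text
(no output)
```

View pics/c1.png

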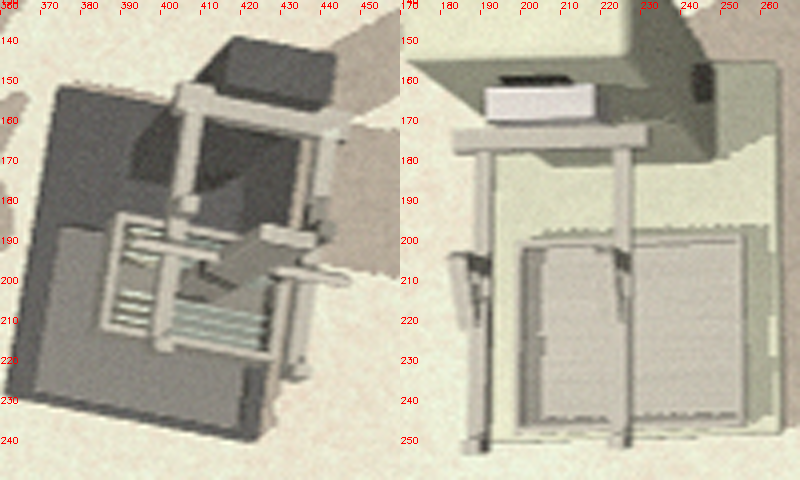

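View pics/c2.png

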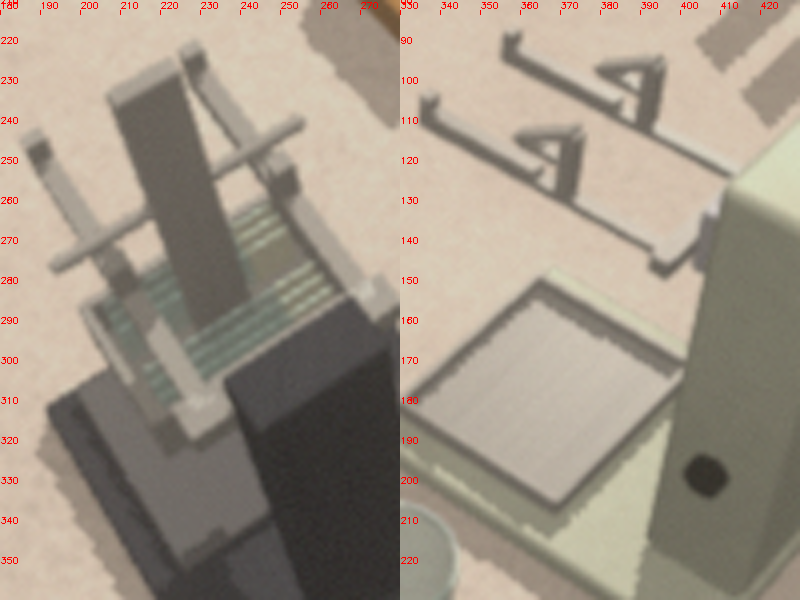

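```bash
cat > h.py <<'E'
from cell import *
import cv2, numpy as np
def ray(n,p):
    m=camera_model(n); f=200/np.tan(np.radians(m["fov_y"])/2); T=np.array(m["pose"])
    return T[:3,3], T[:3,:3]@np.array([(p[0]-m["cx"])/f,(p[1]-m["cy"])/f,1])
def onz(n,p,z):
    o,d=ray(n,p); return o+d*(z-o[2])/d[2]
def tri(s,t):
    A=[];b=[]
    for n,p in(("scene",s),("top",t)):
        o,d=ray(n,p); d=d/np.linalg.norm(d); P=np.eye(3)-np.outer(d,d); A.append(P); b.append(P@o)
    A=np.vstack(A);b=np.hstack(b); x=np.linalg.lstsq(A,b,rcond=None)[0]; return x, np.linalg.norm(A@x-b)
E
python3 - <<'E'
from h import *
np.set_printoptions(precision=1,suppress=True)
S=lambda x,y:(180+x/4,210+y/4); S2=lambda x,y:(330+(x-400)/4,80+y/4)
T=lambda x,y:(360+x/4,130+y/4); T2=lambda x,y:(170+(x-400)/4,140+y/4)
for k,a,b in [("handle top",S(146,83),T(289,237)),("bar +y end",S(52,268),T(132,243)),("bar+y'",S(302,122),T(132,243)),("bar-y",S(302,122),T(350,282)),("bar-y'",S(52,268),T(350,282)),
 ("lip +y",S2(512,38),T2(478,443)),("lip -y",S2(430,103),T2(622,440)),("back +y",S2(660,62),T2(460,256)),("back -y",S2(578,130),T2(614,254))]:
    print(k,*tri(a,b))
print("plane: handle",onz("scene",S(146,83),281),onz("top",T(289,237),281))
print("bar scene",onz("scene",S(52,268),210),onz("scene",S(302,122),210))
print("bar top",onz("top",T(132,243),210),onz("top",T(350,282),210))
print("base stand", [onz("top",T(*p),5) for p in((62,86),(5,395),(253,440))])
print("base stainer", [onz("top",T2(*p),10) for p in((777,62),(781,433),(480,440))])
print("rim", [onz("top",T2(*p),28) for p in((522,240),(743,236),(745,425),(517,428))])
E
```

```text
handle top [ 589.  -202.7  277.9] 1.8835164919492353
bar +y end [ 582.9 -204.5  172. ] 67.53081054356993
bar+y' [ 596.8 -152.8  205.8] 0.6345669719804073
bar-y [ 599.3 -200.8  267.5] 59.356750319781646
bar-y' [ 580.5 -252.8  208.9] 1.4477252213185776
lip +y [479.9 215.3 208.2] 1.5997169660798392
lip -y [482.7 151.7 207.7] 2.127833090624031
back +y [561.2 220.9 234.7] 2.3620557942436027
back -y [564.3 154.4 237.2] 4.645572934985137
plane: handle [ 592.  -202.5  281. ] [ 587.7 -202.8  281. ]
bar scene [ 581.8 -252.2  210. ] [ 599.5 -153.9  210. ]
bar top [ 595.8 -152.3  210. ] [ 579.8 -253.3  210. ]
base stand [array([ 725.7, -154.8,    5. ]), array([ 538.7, -120.8,    5. ]), array([ 515.3, -266.5,    5. ])]
base stainer [array([708.1, 111.7,  10. ]), array([489.2, 101.2,  10. ]), array([482. , 272.8,  10. ])]
rim [array([595.6, 250.9,  28. ]), array([600.6, 125.1,  28. ]), array([493. , 119.6,  28. ]), array([489. , 247.3,  28. ])]
```

```bash
cat >> h.py <<'E'
from scipy.spatial.transform import Rotation as Ro
import sys
def go(x,y,z,yaw):
    s=read_state(); r=s["tool_rot"]; R=Ro.from_euler("xyz",r)
    d=R.inv().apply(np.array([x,y,z])-s["eef_pos"])/1000
    # turn about tool z (down) : yaw decreases with positive turn
    dy=-(yaw-r[2]); dy=(dy+np.pi)%(2*np.pi)-np.pi
    print("t",round(s["clock"],2),"pos",s["eef_pos"].round(1),"rot",r.round(4),"F",s["force"].round(2),"w",round(s["width"],1))
    print("shift",d.round(4),"turn",round(dy,4))
def st(x,y,z,grip_off=52):
    "stainer coords of bar -> print move so that bar reaches there"
if __name__=="__main__": go(*map(float,sys.argv[1:]))
E
python3 h.py 414 -403 345 0.89; python3 h.py 589 -203 345 1.40
```

```text
t 0.1 pos [ 240.2 -603.4  230.5] rot [-3.1399  0.      0.3788] F [-0.07 -0.06  0.11] w 85.0
shift [ 0.2356 -0.1221 -0.1143] turn -0.5112
t 0.1 pos [ 240.2 -603.4  230.5] rot [-3.1399  0.      0.3788] F [-0.07 -0.06  0.11] w 85.0
shift [ 0.4721 -0.2432 -0.1141] turn -1.0212
```

Emit:
move_arm --series '[[[0.02,-0.01,-0.05],-0.1],[[0.06,-0.03,-0.09],-0.2],[[0.11,-0.055,-0.114],-0.3],[[0.16,-0.08,-0.114],-0.4],[[0.21,-0.11,-0.114],-0.5]]' --claw 1

```text
clock: 0.72
eef_pos: [395.7, -422.4, 344.7]
tool_rot: [-3.141, -0.001, 0.882]
force: [1.0, 0.0, 0.4]
width: 85.6
```

```bash
python3 h.py 589 -203 345 1.40
```

```text
t 0.72 pos [ 395.7 -422.4  344.7] rot [-3.1405e+00 -7.0000e-04  8.8170e-01] F [1.01 0.05 0.38] w 85.6
shift [ 2.923e-01  9.700e-03 -1.000e-04] turn -0.5183
```

Emit:
move_arm --series '[[[0.06,0.002,0],-0.12],[[0.12,0.004,0],-0.25],[[0.18,0.006,0],-0.38],[[0.24,0.008,0],-0.518],[[0.292,0.0097,0],-0.518]]'

```text
clock: 1.35
eef_pos: [589.9, -201.1, 344.5]
tool_rot: [-3.14, -0.002, 1.402]
force: [0.8, -0.6, -0.8]
width: 85.5
```

```bash
python3 h.py 589 -203 243 1.40; python3 - <<'E'
from h import *
t=get_image("top"); s=get_image("scene")
g=lambda im:np.clip(im.astype(float)*1.7,0,255).astype(np.uint8)
k=4
cv2.imwrite("pics/c3.png",np.hstack([cv2.resize(g(s[180:330,150:250]),None,fx=4,fy=4,interpolation=2),cv2.resize(g(t[120:270,370:470]),None,fx=4,fy=4,interpolation=2)]))
E
```

```text
t 1.35 pos [ 589.9 -201.1  344.5] rot [-3.1404e+00 -1.8000e-03  1.4018e+00] F [ 0.81 -0.6  -0.79] w 85.5
shift [-0.0022 -0.0004  0.1015] turn 0.0018
```

View pics/c3.png

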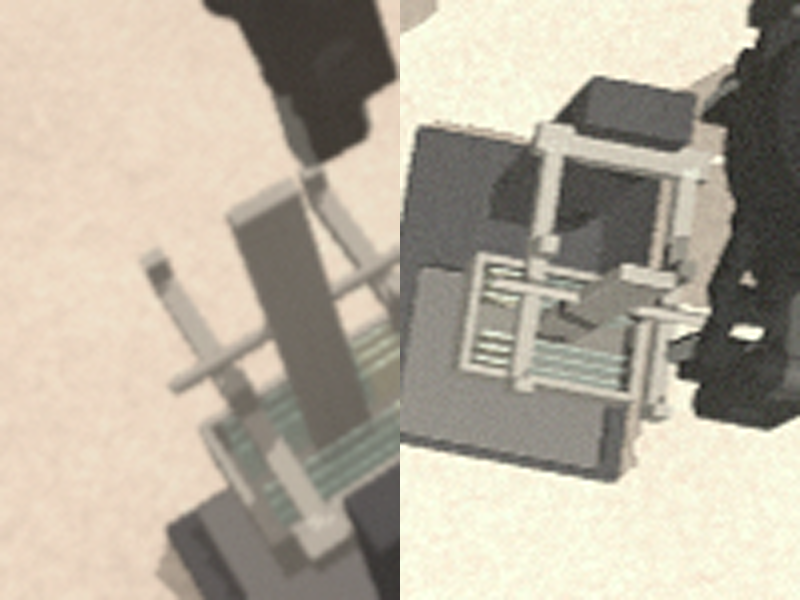

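The gripper is above the handle (top view: TCP expected around column 455, which matches). Descending and closing.

Emit:
move_arm --series '[[[-0.002,0,0.025],0],[[-0.002,0,0.05],0],[[-0.002,0,0.075],0],[[-0.002,0,0.1015],0],[[-0.002,0,0.1015],0]]'

```text
clock: 2.08
eef_pos: [590.3, -196.5, 240.4]
tool_rot: [-3.136, -0.007, 1.41]
force: [-0.4, 0.4, -0.1]
width: 85.6
```

```bash
python3 h.py 589 -203 243 1.40; python3 - <<'E'
from h import *
t=get_image("top"); s=get_image("scene")
g=lambda im:np.clip(im.astype(float)*1.7,0,255).astype(np.uint8)
cv2.imwrite("pics/c4.png",np.hstack([cv2.resize(g(s[180:330,150:250]),None,fx=4,fy=4,interpolation=2),cv2.resize(g(t[120:270,370:470]),None,fx=4,fy=4,interpolation=2)]))
E
```

```text
t 2.08 pos [ 590.3 -196.5  240.4] rot [-3.1363 -0.0075  1.4099] F [-0.44  0.4  -0.07] w 85.6
shift [-0.0066 -0.0003 -0.0026] turn 0.0099
```

View pics/c4.png

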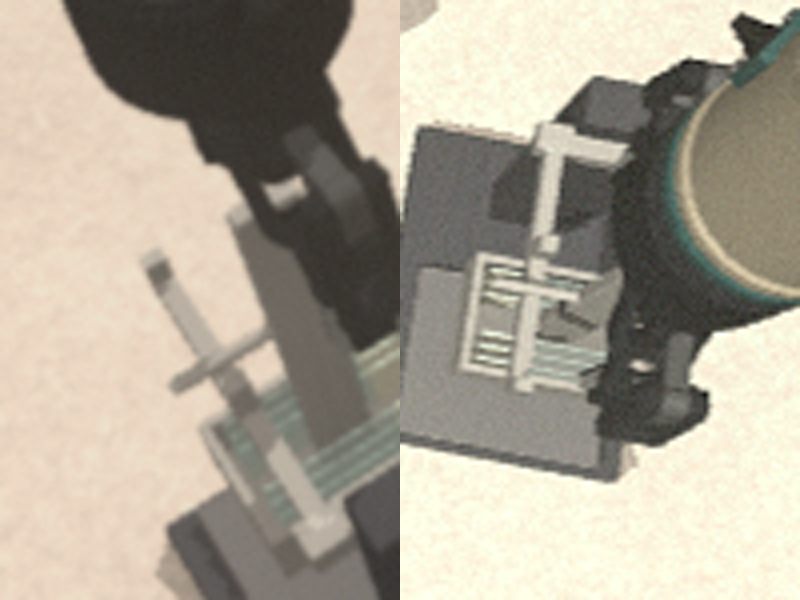

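The handle is between the fingers. The TCP sits about 6 mm to +y, so I'll correct that and then close.

Emit:
move_arm --series '[[[-0.0065,0,-0.0026],0.01],[[-0.0065,0,-0.0026],0.01],[[-0.0065,0,-0.0026],0.01]]'

```text
clock: 2.55
eef_pos: [591.6, -203.4, 246.4]
tool_rot: [3.14, -0.007, 1.4]
force: [0.0, 0.9, 1.0]
width: 85.5
```

```bash
python3 h.py 589 -203 243 1.40
```

```text
t 2.55 pos [ 591.6 -203.4  246.4] rot [ 3.1401 -0.0069  1.3996] F [0.01 0.89 1.03] w 85.5
shift [-0.0001 -0.0026  0.0034] turn -0.0004
```

Emit:
move_arm --series '[[[0,-0.002,0.003],0],[[0,-0.002,0.003],0],[[0,-0.002,0.003],0],[[0,-0.002,0.003],0],[[0,-0.002,0.003],0]]' --claw 0

```text
clock: 3.18
eef_pos: [589.3, -202.9, 243.4]
tool_rot: [3.141, -0.007, 1.4]
force: [-1.7, -0.5, 1.3]
width: 7.5
```

Emit:
move_arm --series '[[[0,0,0],0],[[0,0,0],0],[[0,0,0],0]]'

```text
clock: 3.55
eef_pos: [589.3, -202.9, 243.4]
tool_rot: [3.141, -0.007, 1.4]
force: [-1.3, 0.2, 0.3]
width: 7.4
```

```bash
python3 h.py 589 -203 275 1.40
```

```text
t 3.55 pos [ 589.3 -202.9  243.4] rot [ 3.141  -0.007   1.3997] F [-1.31  0.2   0.25] w 7.4
shift [ 0.0001 -0.0002 -0.0316] turn -0.0003
```

Emit:
move_arm --series '[[[0,0,-0.004],0],[[0,0,-0.01],0],[[0,0,-0.017],0],[[0,0,-0.024],0],[[0,0,-0.024],0]]'

```text
clock: 4.18
eef_pos: [589.7, -203.2, 268.3]
tool_rot: [3.139, -0.007, 1.4]
force: [0.2, 0.2, -4.8]
width: 7.3
```

```bash
python3 h.py 452 -179 268 1.40
```

```text
t 4.17 pos [ 589.7 -203.2  268.3] rot [ 3.1393 -0.0067  1.3996] F [ 0.17  0.23 -4.83] w 7.3
shift [ 0.0003 -0.1398  0.    ] turn -0.0004
```

Emit:
move_arm --series '[[[0,-0.008,0],0],[[0,-0.022,0],0],[[0,-0.038,0],0],[[0,-0.054,0],0],[[0,-0.07,0],0]]'

```text
clock: 4.8
eef_pos: [519.4, -191.0, 268.0]
tool_rot: [3.14, -0.007, 1.399]
force: [0.6, -0.2, -4.3]
width: 7.1
```

Emit:
move_arm --series '[[[0,-0.016,0],0],[[0,-0.032,0],0],[[0,-0.048,0],0],[[0,-0.06,0],0],[[0,-0.066,0],0]]'

```text
clock: 5.42
eef_pos: [453.5, -179.7, 268.0]
tool_rot: [3.14, -0.007, 1.399]
force: [0.1, -0.1, -3.3]
width: 7.0
```

```bash
python3 h.py 430 0 268 1.50; python3 h.py 430 182 268 1.615;  python3 - <<'E'
from h import *
for n in("scene","top"): cv2.imwrite(f"pics/{n}5.png",get_image(n))
E
```

```text
t 5.42 pos [ 453.5 -179.7  268. ] rot [ 3.1404 -0.0065  1.3994] F [ 0.09 -0.07 -3.33] w 7.0
shift [ 0.173  -0.0538  0.001 ] turn -0.1006
t 5.42 pos [ 453.5 -179.7  268. ] rot [ 3.1404 -0.0065  1.3994] F [ 0.09 -0.07 -3.33] w 7.0
shift [ 0.3524 -0.0849  0.0021] turn -0.2156
```

View pics/scene5.png

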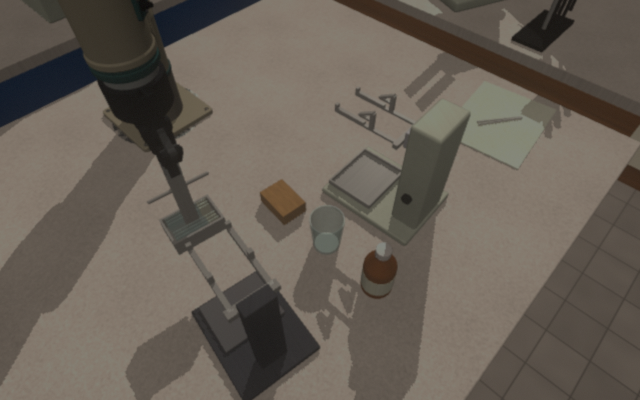

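Emit:
move_arm --series '[[[0.006,-0.001,0],-0.005],[[0.018,-0.005,0],-0.015],[[0.036,-0.01,0],-0.03],[[0.06,-0.017,0],-0.045],[[0.085,-0.024,0],-0.06]]'

```text
clock: 6.15
eef_pos: [444.5, -89.7, 268.5]
tool_rot: [3.14, -0.007, 1.462]
force: [0.6, 1.2, -4.0]
width: 7.2
```

Emit:
move_arm --series '[[[0.025,-0.006,0],-0.015],[[0.05,-0.013,0],-0.03],[[0.075,-0.019,0],-0.045],[[0.1,-0.024,0],-0.06],[[0.125,-0.03,0],-0.075]]'

```text
clock: 6.78
eef_pos: [427.7, 40.0, 269.5]
tool_rot: [3.139, -0.007, 1.539]
force: [-0.6, 0.1, -4.3]
width: 7.4
```

```bash
python3 h.py 427.4 181.1 268 1.615
```

```text
t 6.78 pos [427.7  40.  269.5] rot [ 3.1391 -0.0071  1.5392] F [-0.62  0.12 -4.33] w 7.4
shift [ 0.141  -0.0048  0.0025] turn -0.0758
```

Emit:
move_arm --series '[[[0.025,-0.001,0],-0.015],[[0.05,-0.002,0],-0.03],[[0.075,-0.003,0.001],-0.045],[[0.098,-0.004,0.001],-0.06],[[0.116,-0.0045,0.001],-0.076]]'

```text
clock: 7.4
eef_pos: [426.0, 158.2, 269.4]
tool_rot: [3.139, -0.007, 1.618]
force: [0.3, 0.1, -2.8]
width: 7.2
```

Emit:
move_arm --series '[[[0.01,0,0],0],[[0.017,0,0],0],[[0.021,0,0],0],[[0.022,0,0],0]]'

```text
clock: 7.9
eef_pos: [425.0, 179.9, 269.6]
tool_rot: [3.139, -0.007, 1.618]
force: [0.2, 0.5, -4.0]
width: 7.1
```

```bash
python3 h.py 427.4 181.1 268 1.615;  python3 - <<'E'
from h import *
t=get_image("top"); s=get_image("scene")
cv2.imwrite("pics/t6.png",t); cv2.imwrite("pics/s6.png",s)
g=lambda im:np.clip(im.astype(float)*1.7,0,255).astype(np.uint8)
cv2.imwrite("pics/c6.png",np.hstack([cv2.resize(g(s[50:200,280:380]),None,fx=4,fy=4,interpolation=2),cv2.resize(g(t[160:310,160:260]),None,fx=4,fy=4,interpolation=2)]))
E
```

```text
t 7.9 pos [425.  179.9 269.6] rot [ 3.1387 -0.007   1.6178] F [ 0.25  0.51 -4.01] w 7.1
shift [0.0011 0.0024 0.0016] turn 0.0028
```

View pics/c6.png

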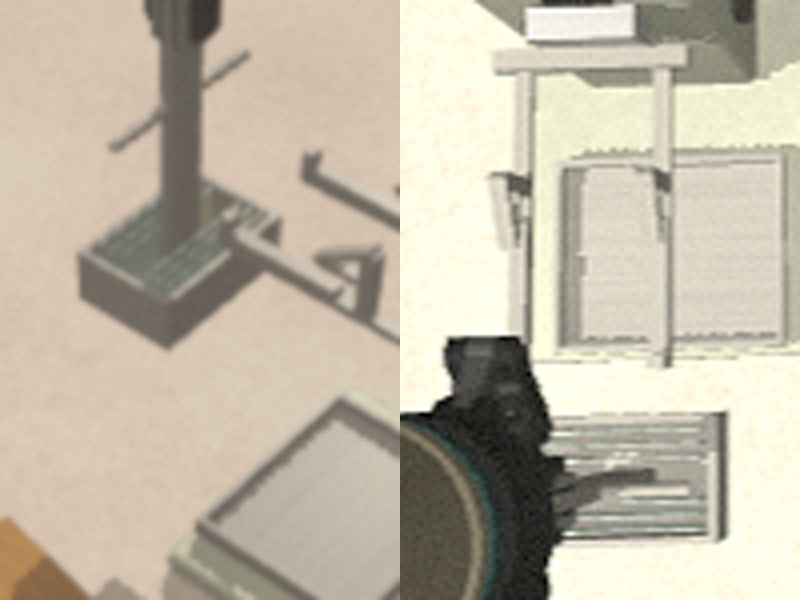

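The rack hangs level in front of the fork. Bar ends in scene are at (308,86.8) and (341.5,63.5), and the lips are at (337.5,105) and (358,89.5). I'll check the bar position against the arm's own reading.

```bash
python3 - <<'E'
from h import *
np.set_printoptions(precision=1,suppress=True)
S=lambda x,y:(280+x/4,50+y/4)
a,b=onz("scene",S(113,147),236),onz("scene",S(246,55),236); print(a,b,(a+b)/2,np.arctan2(-(b-a)[0],(b-a)[1]))
for h in (198,202,206):
    c,d=onz("scene",(337.5,105.5),h+8),onz("scene",(358,89.5),h+8); print(h,(c+d)/2,np.arctan2(-(d-c)[0],(d-c)[1]))
    c,d=onz("top",(189.5,250.7),h+8),onz("top",(225.5,250.2),h+8); print(h,(c+d)/2,np.arctan2(-(d-c)[0],(d-c)[1]))
E
```

```text
[429.1 129.9 236. ] [426.1 227.  236. ] [427.6 178.4 236. ] 0.03110234470011934
198 [480.2 186.9 206. ] 0.046385129616269595
198 [480.3 183.  206. ] -3.109357346645646
202 [483.3 183.  210. ] 0.046385129616269706
202 [480.3 182.  210. ] -3.109357346645646
206 [486.4 179.1 214. ] 0.04638512961626969
206 [480.2 181.  214. ] -3.109357346645646
```

```bash
python3 h.py 507.5 184.5 268 1.616
```

```text
t 8.0 pos [425.  179.7 269.6] rot [ 3.1387 -0.007   1.6177] F [ 0.21 -0.13 -3.47] w 7.4
shift [0.0009 0.0826 0.0018] turn 0.0017
```

Emit:
move_arm --series '[[[0,0.01,0],0],[[0,0.028,0],0],[[0,0.046,0],0],[[0.001,0.064,0],0],[[0.001,0.078,0],0]]'

```text
clock: 8.62
eef_pos: [504.4, 184.0, 269.6]
tool_rot: [3.138, -0.007, 1.617]
force: [-0.4, 0.5, -4.4]
width: 7.4
```

Emit:
move_arm --series '[[[0,0.004,0],0],[[0,0.004,0.002],0],[[0,0.004,0.006],0],[[0,0.004,0.01],0],[[0,0.004,0.01],0]]'

```text
clock: 9.25
eef_pos: [507.8, 184.1, 259.2]
tool_rot: [3.139, -0.007, 1.617]
force: [-0.3, -0.6, -3.6]
width: 7.4
```

```bash
python3 h.py 507.5 184.5 260 1.616; python3 - <<'E'
from h import *
t=get_image("top"); s=get_image("scene")
g=lambda im:np.clip(im.astype(float)*1.7,0,255).astype(np.uint8)
cv2.imwrite("pics/c7.png",np.hstack([cv2.resize(g(s[50:200,310:410]),None,fx=4,fy=4,interpolation=2),cv2.resize(g(t[130:280,160:260]),None,fx=4,fy=4,interpolation=2)]))
E
```

```text
t 9.25 pos [507.8 184.1 259.2] rot [ 3.1394 -0.0065  1.6169] F [-0.29 -0.57 -3.55] w 7.4
shift [ 0.0004 -0.0003 -0.0008] turn 0.0009
```

View pics/c7.png

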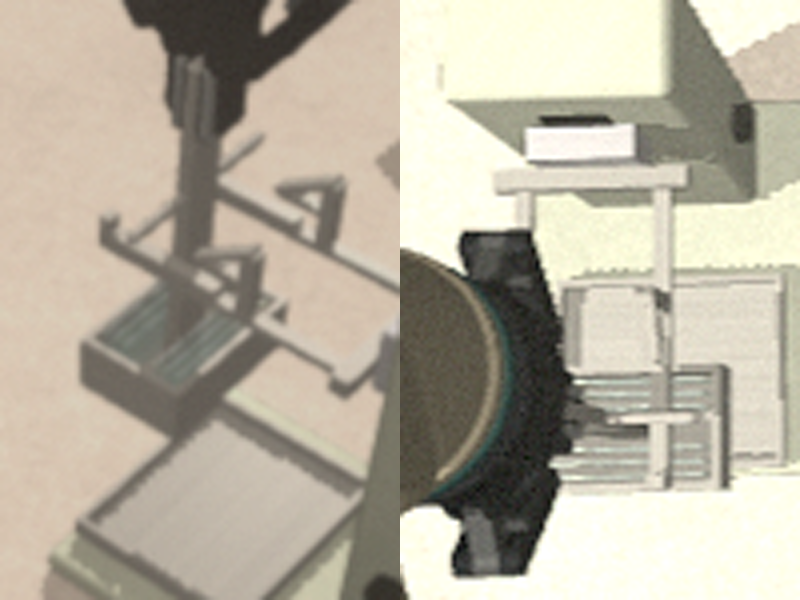

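Bar is over the open lane, between the lip (crop row 485) and the keepers (row ~295), about 20 mm up. Now descending by feel.

Emit:
move_arm --series '[[[0,0,0.002],0],[[0,0,0.004],0],[[0,0,0.006],0],[[0,0,0.008],0],[[0,0,0.01],0]]'

```text
clock: 9.98
eef_pos: [508.3, 184.3, 249.5]
tool_rot: [3.139, -0.007, 1.617]
force: [-0.0, 0.4, -3.6]
width: 7.5
```

Emit:
move_arm --series '[[[0,0,0.001],0],[[0,0,0.002],0],[[0,0,0.003],0],[[0,0,0.003],0]]'

```text
clock: 10.48
eef_pos: [508.3, 184.3, 246.4]
tool_rot: [3.139, -0.007, 1.617]
force: [-0.1, 0.5, -3.9]
width: 7.1
```

Emit:
move_arm --series '[[[0,0,0.001],0],[[0,0,0.002],0],[[0,0,0.002],0]]'

```text
clock: 10.85
eef_pos: [508.3, 184.3, 244.3]
tool_rot: [3.139, -0.007, 1.617]
force: [-0.6, -0.3, -3.8]
width: 7.3
```

Bar bottom is now at about 208, with no contact yet.

Emit:
move_arm --series '[[[0,0,0.001],0],[[0,0,0.002],0],[[0,0,0.002],0]]'

```text
clock: 11.22
eef_pos: [508.2, 184.3, 242.2]
tool_rot: [3.139, -0.007, 1.617]
force: [0.6, 0.4, -3.8]
width: 7.5
```

Emit:
move_arm --series '[[[0,0,0.001],0],[[0,0,0.002],0],[[0,0,0.002],0]]'

```text
clock: 11.6
eef_pos: [508.2, 184.4, 240.3]
tool_rot: [3.139, -0.007, 1.617]
force: [0.0, -0.8, -1.9]
width: 7.5
```

Emit:
move_arm --series '[[[0,0,0.001],0],[[0,0,0.0015],0],[[0,0,0.0015],0]]'

```text
clock: 11.98
eef_pos: [508.3, 184.3, 239.1]
tool_rot: [3.139, -0.007, 1.617]
force: [-1.2, -0.5, 0.6]
width: 7.4
```

Contact at TCP z ≈ 241, so lane h ≈ 204.7; the contact force is about 4 N. I'll slide along the lane with light pressure.

Emit:
move_arm --series '[[[0,0.003,0],0],[[0,0.008,0],0],[[0,0.014,0],0],[[0,0.019,0],0],[[0,0.022,0],0]]'

```text
clock: 12.6
eef_pos: [530.9, 185.4, 239.1]
tool_rot: [3.138, -0.007, 1.616]
force: [-1.7, -0.5, 0.7]
width: 7.5
```

```bash
python3 h.py 552.4 186.5 239 1.616
```

```text
t 12.6 pos [530.9 185.4 239.1] rot [ 3.1383 -0.007   1.6165] F [-1.66 -0.49  0.74] w 7.5
shift [0.0001 0.0215 0.0002] turn 0.0005
```

Emit:
move_arm --series '[[[0,0.0025,0],0],[[0,0.005,0],0],[[0,0.007,0],0],[[0,0.007,0],0]]'

```text
clock: 13.1
eef_pos: [538.4, 185.8, 239.2]
tool_rot: [3.137, -0.007, 1.616]
force: [-0.7, -0.6, 0.5]
width: 7.2
```

Emit:
move_arm --series '[[[0,0.0025,0],0],[[0,0.005,0],0],[[0,0.007,0],0],[[0,0.007,0],0]]'

```text
clock: 13.6
eef_pos: [546.7, 186.1, 239.3]
tool_rot: [3.135, -0.008, 1.616]
force: [1.4, 0.3, -2.8]
width: 7.2
```

Emit:
move_arm --series '[[[0,0.002,0],0],[[0,0.004,0],0],[[0,0.004,0],0]]'

```text
clock: 13.98
eef_pos: [550.6, 186.1, 238.9]
tool_rot: [3.136, -0.007, 1.616]
force: [0.0, 0.2, -4.3]
width: 7.4
```

Weight is back on the wrist, so the bar is over the notch. Lowering into it; I expect contact at z ≈ 236.

Emit:
move_arm --series '[[[0,0.0005,0.001],0],[[0,0.0005,0.0015],0],[[0,0.0005,0.0015],0]]'

```text
clock: 14.35
eef_pos: [551.0, 186.1, 237.3]
tool_rot: [3.136, -0.007, 1.616]
force: [-0.2, 0.4, -4.1]
width: 7.3
```

Emit:
move_arm --series '[[[0,0,0.001],0],[[0,0,0.0015],0],[[0,0,0.0015],0]]'

```text
clock: 14.72
eef_pos: [551.0, 186.2, 235.9]
tool_rot: [3.136, -0.007, 1.616]
force: [0.2, -0.1, -3.1]
width: 7.2
```

Emit:
move_arm --series '[[[0,0,0.001],0],[[0,0,0.001],0],[[0,0,0.001],0]]'

```text
clock: 15.1
eef_pos: [551.1, 186.2, 235.1]
tool_rot: [3.136, -0.007, 1.616]
force: [-0.6, -0.0, -1.4]
width: 7.1
```

Emit:
move_arm --series '[[[0,0,0.0005],0],[[0,0,0.0008],0],[[0,0,0.0008],0],[[0,0,0.0008],0]]'

```text
clock: 15.6
eef_pos: [551.1, 186.2, 234.4]
tool_rot: [3.135, -0.007, 1.616]
force: [-0.5, -0.4, 0.0]
width: 7.2
```

```bash
python3 - <<'E'
from h import *
t=get_image("top"); s=get_image("scene")
g=lambda im:np.clip(im.astype(float)*1.7,0,255).astype(np.uint8)
cv2.imwrite("pics/c8.png",np.hstack([cv2.resize(g(s[50:200,330:430]),None,fx=4,fy=4,interpolation=2),cv2.resize(g(t[130:280,160:260]),None,fx=4,fy=4,interpolation=2)]))
E
```

```text
(no output)
```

View pics/c8.png

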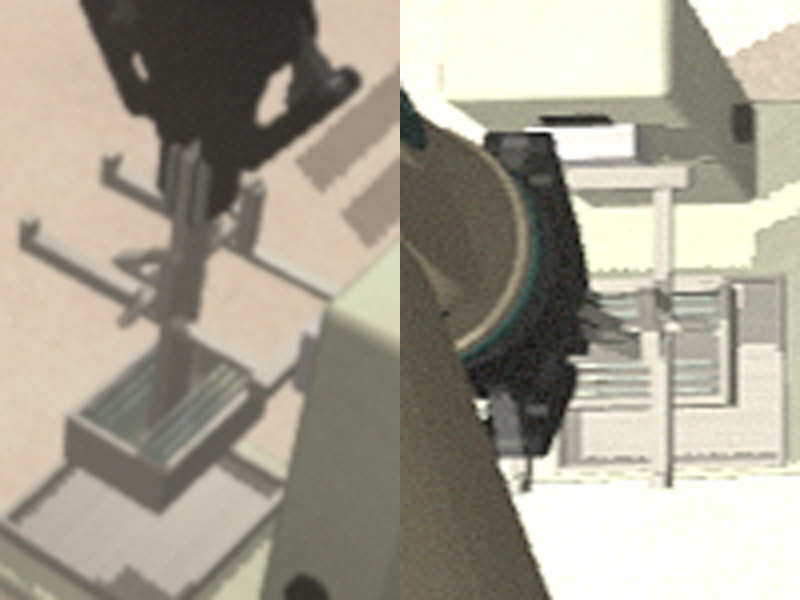

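The bar end shows below the keeper at the notch (crop (135,310)), the rack is level, and the wrist carries nothing. Releasing.

Emit:
move_arm --series '[[[0,0,0],0],[[0,0,0],0],[[0,0,0],0],[[0,0,0],0]]' --claw 0.5

```text
clock: 16.2
eef_pos: [551.2, 186.2, 234.4]
tool_rot: [3.135, -0.007, 1.616]
force: [-0.4, -0.5, 0.1]
width: 42.7
```

Emit:
move_arm --series '[[[0,0,-0.01],0],[[0,0,-0.03],0],[[0,0,-0.05],0],[[0,0,-0.08],0],[[0,0,-0.11],0]]'

```text
clock: 16.82
eef_pos: [550.5, 185.5, 346.0]
tool_rot: [3.135, -0.008, 1.616]
force: [0.3, 0.3, -0.5]
width: 42.7
```

Emit:
move_arm --series '[[[0,0,-0.03],0],[[0,-0.04,-0.05],0],[[0,-0.09,-0.05],0],[[0,-0.14,-0.05],0],[[0,-0.14,-0.05],0]]'

```text
clock: 17.45
eef_pos: [407.1, 179.0, 396.3]
tool_rot: [3.134, -0.007, 1.619]
force: [1.4, -0.5, 1.2]
width: 42.7
```

```bash
python3 - <<'E'
from h import *
t=get_image("top"); s=get_image("scene"); print(read_state()["force"],read_state()["qd"].round(3))
g=lambda im:np.clip(im.astype(float)*1.7,0,255).astype(np.uint8)
cv2.imwrite("pics/c9.png",np.hstack([cv2.resize(g(s[50:200,330:430]),None,fx=4,fy=4,interpolation=2),cv2.resize(g(t[130:280,160:260]),None,fx=4,fy=4,interpolation=2)]))
E
```

```text
[ 0.8874739 -0.3162679  0.0278483] [ 0.002  0.035  0.013 -0.023  0.002 -0.004 -0.001]
```

View pics/c9.png

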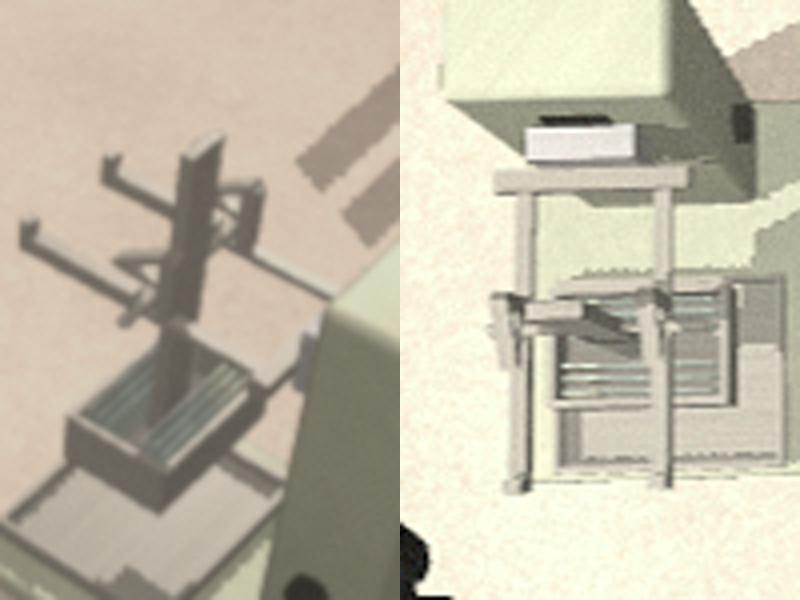

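The rack hangs upright, square to the fork and under the keepers. The gripper is clear. Handing in.

```bash
python3 -c "
from cell import *
print(finish_job())"
```

```text
the job is handed in; nothing more can be done
None
```

The rack now hangs on the stainer's dipping fork, released, and I handed the job in at about 17.6 s. The hand-in reports no verdict, so success is my reading of the forces and pictures.

- **Transfer:** I took the rack by the handle, lifted it about 25 mm off the drip stand, drew it off and carried it level to the lane.
- **Finding the fork:** Lowering slowly, I felt contact at a lane height of about 205 mm. I slid the bar under the keepers with about 4 N of contact.
- **Seating in the notches:** The rack's weight came back onto the wrist when the bar reached the notches. Lowering it, I felt contact again about 5 mm below the lane, which matches the notch depth. I let go once the wrist carried about 0 N.
- **Last checks:** The final picture shows the rack upright and square, with the bar in the notches under the keepers. The gripper is well clear and the wrist force is about zero.
- **One disagreement:** The cameras put the notch middle at x ≈ 552.4 mm, but by feel it was about 550 mm. I released at 551 mm, within the 5 mm tolerance either way.
- **Not checked:** I took no final picture aimed at the beaker, bottle or slide box. The path passed well above them, and I saw no unexpected force.

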